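Cold check at the yoghurt plate with the sprung surface thermometer

TASK

Do the cold check at the yoghurts: draw the surface thermometer out of its dock and, holding it upright, press its sprung foot gently for a good second first onto the check spot of the steel chilling plate and then onto the middle of the lid of the white-lidded yoghurt tub (the thermometer logs the plate first, the product second), leaving all tubs where they stand. Finish while still holding the thermometer in the gripper, raised clear of everything, all of it at least 15 cm above the worktop, and tipped at least half way towards lying flat with its screen facing up, so that the reading can be seen from above; do not put it down or let go.

Things in the scene. Friction and masses are not known exactly. Their poses are not given: they have to be found in the camera images.
- thermometer: white hand thermometer, blue sides, 0.16 kg, upright in the dock at the start. Handle 26 (own x) x 46 (own y) x 105 (own z) mm; origin: centre of its lower end, own +z up the handle, own +x is the face with the screen. Thin probe along own -z, foot face 66 mm below the origin. Docked, the upper 75 mm of the handle is free. Grip the blue side faces, 46 mm apart along own y
- grip (a point): on the handle's axis, 82 mm above the thermometer's origin and 23 mm below the top of the handle: a good place to grip; axes as the thermometer's
- tip (a point): centre of the face of the thermometer's sprung foot (moves with the foot)
- foot (a joint): travel of the sprung foot into the probe: 0 m free, 0.008 m fully in; the spring starts to give at about 1.4 N and takes about 4.2 N fully in; a reading needs it more than 2.5 mm in
- dock: fixed white charging dock on a black foot 105 x 115 mm; tower 50 (own x) x 72 (own y) mm, 112 mm high. Origin: centre of its underside; own x, y as the docked thermometer's. Pocket in its top 30 mm deep, about 2 mm play each side, a 26 mm well below for the probe; the thermometer leaves straight up and is free after 96 mm
- chill_plate: heavy (6 kg) stainless chilling plate 180 (own x) x 300 (own y) mm, top 22 mm above the worktop, wire grips at both ends. Origin: centre of its underside. The three tubs stand in a row on its far half, the check spot lies on its near half
- check_spot (a point): centre of the check spot: a blue ring 32 mm across on the plate's top, 50 mm from the plate's centre towards its own -x (the robot's side)
- yoghurt_1: white yoghurt tub with a WHITE foil lid, nothing magenta on it (the one to check), 72 mm wide, 71 mm high, origin at the centre of its underside, upright on the plate
- lid_1 (a point): centre of the top of the white lid, 70 mm above the tub's underside
- yoghurt_0: magenta and white yoghurt tub with a partly magenta lid, same size, origin at the centre of its underside; leave it alone
- yoghurt_2: magenta and white yoghurt tub with a partly magenta lid, same size, origin at the centre of its underside; leave it alone
There are look-alikes about, which are no part of the job. What is shaped like the yoghurt_1 but turquoise is not meant.

How it is judged:
On the way, in this order (a step that is already met when the one before it is completed fails the run):
1. the thermometer is drawn out of its dock: its foot is above the dock's mouth (z of tip in the frame of dock above 0.114 m and contact force between thermometer and the fingers above 0.5 N), for 0.1 s.
2. the sprung foot is pressed onto the plate's check spot (within 15 mm of its centre, foot more than 2.5 mm in, thermometer within 11 degrees of upright) for 0.8 s (distance between tip and check_spot below 0.015 m and value of joint foot above 0.0025 m and contact force between thermometer and chill_plate above 1 N and angle between thermometer's own z axis and vertical below 0.2 rad), for 0.8 s.
3. the sprung foot is pressed onto the middle of the white lid (within 18 mm of its centre, foot more than 2.5 mm in, thermometer within 11 degrees of upright) for 0.8 s (distance between tip and lid_1 below 0.018 m and value of joint foot above 0.0025 m and contact force between thermometer and yoghurt_1 above 1 N and angle between thermometer's own z axis and vertical below 0.2 rad), for 0.8 s.
At the end, for the whole second after the job is handed in: thermometer held still by the fingers, screen up within 51 degrees of vertical, foot and grip over 140 mm above the worktop, touching neither dock, plate nor tub; the three tubs upright and within 20 mm of their start, the plate too (contact force between thermometer and the fingers above 0.5 N and angle between thermometer's own x axis and vertical below 0.9 rad and height (world z) of each of tip, grip above 0.14 m and contact force between thermometer and dock below 0.05 N and contact force between thermometer and chill_plate below 0.05 N and contact force between thermometer and yoghurt_1 below 0.05 N and linear speed of thermometer below 0.03 m/s and angle between each of yoghurt_0, yoghurt_1, yoghurt_2's own z axis and vertical below 0.1 rad and distance of each of yoghurt_0, yoghurt_1, yoghurt_2, chill_plate from where it was at the start of the episode below 0.02 m); the arm keeps its last pose, push and grip.
It fails at once if the thermometer is rammed onto the plate or a tub (more than 25 N) (contact force between thermometer and chill_plate above 25 N or contact force between thermometer and yoghurt_1 above 25 N).
It fails at once if a tub is knocked over or shoved more than 25 mm (angle between any of yoghurt_0, yoghurt_1, yoghurt_2's own z axis and vertical above 0.4 rad or distance of any of yoghurt_0, yoghurt_1, yoghurt_2 from where it was at the start of the episode above 0.025 m).
It also fails if it takes over 58 s, if anything falls off the work surface, if the arm or the gripper's body presses on something with over 40 N, if the wrist force passes 120 N, or if a joint passes its speed limit or range.

ROBOT

A 7-joint arm with a two-finger parallel gripper is mounted at the origin on a cart in front of the work surface, level with it; the furniture and walls round the work are solid. World frame = base frame: x ahead of the robot, y to its left, z up, the work surface at z = 0. Lengths are in m, angles in rad, forces in N, time in s.
With the tool pointing down it reaches from about 0.425 to 0.875 m from the base axis. Payload 4.7 kg.
Tool frame: the origin (TCP) lies midway between the tips of the shut fingers; the grasp point (between the pads) lies 19 mm behind it; z points along the fingers, y is the line along which they close (so a half turn about z gives the same grasp; the last joint's range is limited). The gripper opens to 87 mm and grips with 3 to 60 N. Pads are 19 mm wide; open, the fingers measure 117 mm over their backs; the gripper's body (75 mm by 190 mm) begins 51 mm behind the grasp point.
Start: joints at [-1.156, 0.321, -0.07, 1.45, 0.023, 1.371, -0.057], TCP at [0.254, 0.598, 0.223] pointing down, gripper open.
Joint ranges: [-2.86, 2.86], [-0.3, 2.09], [-1.38, 1.24], [0.06, 2.45], [-1.56, 4.7], [0.09, 2.05], [-2.69, 2.69]. Speed limits (rad/s): [2.57, 2.57, 3.14, 3.14, 3.14, 3.14, 3.14].

INTERFACE

Orientations are given as a rotation vector (axis times angle).
In Python, from bench import ctrl gives the robot as it stands. The module is installed in compiled form; this text tells all that it offers.
- The arm moves only by the shell command python3 -m handwheel 'ROWS' [FORCE]. ROWS is JSON, a list of rows, each a list of 7 numbers: the finger opening in m, from 0 to 0.087, then the shift along the tool's x, y, z in m, then the turn, a rotation vector about the tool's x, y, z in degrees. A call has 1 to 12 rows; each row shifts and turns the commanded pose from where the row before left it, along the tool's axes as they then stand; what a row does not reach is not made up. A row lasts 1/8 s, in which the tool goes at most 62.5 mm and 10.7 degrees, less where a joint would pass 70% of its speed; a pose out of reach is approached as far as the arm can. A call is refused whole if a number of a shift passes 0.0625 or a number of a turn 10.7, either way. A call with a gripper value outside its range is refused whole. The fingers move at their own pace and stop on an object; FORCE is the grip in N (left out, the last holds). Time passes only in rows, so rows that do not move let the fingers close. It gives the time, the measured TCP pose, the force, the opening and the grip force at its end, in the units of the state.
- ctrl.get_state(): the state, without advancing time (a new reading comes with each control period).
- ctrl.get_image(name): name is "side" or "top" or "wrist"; returns (picture, depth): 400x640x3 uint8, blue, green, red; 400x640 float32, m along the optical axis (not along the pixel's ray), 0 where there is no reading.
- ctrl.camera_info(name): a dict with "intrinsics" (3x3 intrinsics, pixels), "R" (3x3) and "t" (3): a world point X has camera coordinates R X + t. Camera axes: x right, y down, z forward; pixel columns grow to the right and rows downward; lengths in m; the calibration is good to about 2 mm. A picture is of the moment at which its call begins: read the wrist's pose just before it. camera_info takes no time and is no camera call; for the wrist camera it gives the pose at the moment of the call.
- ctrl.close_job(): hands the job in; it is judged then, once.
The state is a dict: "time": time; "joint_positions": joint angles; "qd": joint speeds; "joint_torque": joint torques, N m; "position": TCP position; "tool_rot": TCP orientation; "ft_force": force on the tool from outside, world axes, zero at the start; "torque": the same for the moment, N m; "grip_width": opening from 0.0 (shut) to 1.0 (fully open); "grip_force": force on a finger pad.
Only numpy, scipy, OpenCV 4.12 (cv2) and the standard library are available. Lean on these libraries where they do the work, as an engineer would, in place of code of your own. Each camera call takes 0.05 s, during which the arm holds its last target. There are 200 camera calls.

## Working session

There is one attempt and no reset: what is moved stays moved. The work goes in short steps, Python scripts to look and compute and a shell command to move; the robot and the scene stay as the last step left them, time stands still between calls to the robot, and variables do not carry over. Pictures are saved under pics/ and viewed, at most 10 in all, crops included, and the job is handed in when it is done.

```bash
mkdir -p pics; cat > h.py <<'E'
import numpy as np, cv2
from bench import ctrl
from scipy.spatial.transform import Rotation as Ro
def grab(n,save=None):
    ci=ctrl.camera_info(n); im,d=ctrl.get_image(n)
    np.savez('last_'+n+'.npz',im=im,d=d,K=np.array(ci["intrinsics"]),R=np.array(ci["R"]),t=np.array(ci["t"]))
    if save: cv2.imwrite('pics/'+save,im)
def load(n): return np.load('last_'+n+'.npz')
def cloud(f):
    d=f['d']; v,u=np.indices(d.shape); K=f['K']
    P=np.stack([(u-K[0,2])/K[0,0]*d,(v-K[1,2])/K[1,1]*d,d],-1)
    W=(P-f['t'])@f['R']; W[d<=0]=np.nan
    return W
E
python3 - <<'E'
from h import *
grab('top','top.png'); grab('side','side.png')
for n in('top','side'):
    f=load(n);print(n,f['K'].tolist(),(-f['R'].T@f['t']).round(3),f['R'].round(2).tolist())
s=ctrl.get_state();print(s['position'],s['tool_rot'],s['time'],Ro.from_rotvec(s['tool_rot']).as_matrix().round(3))
E
```

```text
top [[391.92281632589015, 0.0, 325.2863670141716], [0.0, 391.92281632589015, 207.2588519841995], [0.0, 0.0, 1.0]] [ 0.551 -0.086  1.002] [[-0.01, -1.0, 0.01], [-1.0, 0.01, -0.04], [0.04, -0.01, -1.0]]
side [[422.41641913544896, 0.0, 327.2634253472429], [0.0, 422.41641913544896, 202.40796024769085], [0.0, 0.0, 1.0]] [ 0.168 -0.963  0.83 ] [[0.9, -0.43, -0.0], [-0.25, -0.53, -0.81], [0.34, 0.73, -0.59]]
[0.25342175 0.59801838 0.22158051] [-6.25218515e-01 -3.07848193e+00  2.69765451e-03] 0.1 [[-0.921  0.39  -0.001]
 [ 0.39   0.921 -0.002]
 [-0.    -0.002 -1.   ]]
```

View pics/top.png

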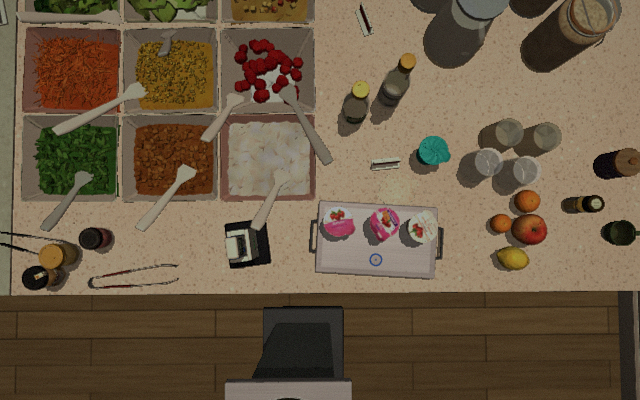

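View pics/side.png

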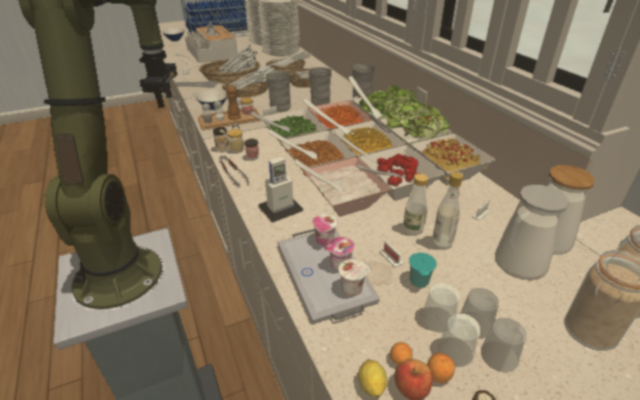

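Top view: dock with thermometer at (245,245). Tubs at (338,221), (385,223) and (423,228), check ring at (376,260). 
Candidates for the target tub: (338,221) has magenta, (385,223) has magenta, (423,228) is a white lid, and (433,150) is the turquoise look-alike. I choose (423,228) and check it in a crop.

```bash
python3 - <<'E'
from h import *
f=load('top');W=cloud(f);g=load('side');V=cloud(g)
a=cv2.resize(f['im'][190:290,215:455],(800,333),interpolation=cv2.INTER_CUBIC)
b=cv2.resize(g['im'][150:330,250:390],(207,266),interpolation=cv2.INTER_CUBIC)
b1=cv2.resize(g['im'][150:225,250:310],(208,260),interpolation=cv2.INTER_CUBIC)
b2=cv2.resize(g['im'][210:300,300:380],(231,260),interpolation=cv2.INTER_CUBIC)
c=np.zeros((593,800,3),np.uint8);c[:333]=a;c[333:,:208]=b1;c[333:,300:531]=b2
cv2.imwrite('pics/crop.png',c)
x,y,z=W[...,0],W[...,1],W[...,2]
def rect(m,name,W=W):
    p=W[m][:,:2].astype(np.float32);r=cv2.minAreaRect(p);print(name,len(p),r,'medz',np.nanmedian(W[m][:,2]),'med',np.median(p,0))
v,u=np.indices(z.shape)
box=lambda a,b,c,d:(u>=a)&(u<b)&(v>=c)&(v<d)
D=box(222,275,215,272)
print('z hist dock',np.histogram(z[D][~np.isnan(z[D])],bins=np.arange(-.01,.25,.01)))
rect(D&(z>.165),'thermo');rect(D&(z>.1)&(z<.125),'tower');
rect(box(315,440,200,280)&(z>.015)&(z<.03),'plate')
for n,c in((0,(338,221)),(2,(385,223)),(1,(423,228))):
    m=box(c[0]-22,c[0]+22,c[1]-22,c[1]+22)&(z>.08);rect(m,'tub%d'%n);p=W[m][:,:2].astype(np.float32);print(cv2.minEnclosingCircle(p))
# blue ring
hsv=cv2.cvtColor(f['im'],cv2.COLOR_BGR2HSV);m=box(360,392,248,275)&(hsv[...,0]>95)&(hsv[...,0]<130)&(hsv[...,1]>90)
rect(m,'ring')
v,u=np.indices(z.shape);Z=V[...,2]
m=box(260,300,150,225)&(V[...,2]>.12)&(V[...,2]<.2);rect(m,'thermo side',V);m=box(255,305,150,225)&(Z>.04)&(Z<.105);rect(m,'tower side',V)
E
```

```text
z hist dock (array([505, 656, 684,  27,  19,  20,  16,  28,  21,  34,  29,  97, 263,
        19,  16,  16,  25,  24,  69, 348,  87,   4,   0,   0,   0]), array([-0.01,  0.  ,  0.01,  0.02,  0.03,  0.04,  0.05,  0.06,  0.07,
        0.08,  0.09,  0.1 ,  0.11,  0.12,  0.13,  0.14,  0.15,  0.16,
        0.17,  0.18,  0.19,  0.2 ,  0.21,  0.22,  0.23,  0.24]))
thermo 522 ((0.5277355313301086, 0.07723124325275421), (0.04523957148194313, 0.12128662317991257), 51.252716064453125) medz 0.18662436408911953 med [0.51242816 0.09048696]
tower 366 ((0.49818503856658936, 0.10109350085258484), (0.07170179486274719, 0.04940780997276306), 7.495294094085693) medz 0.11151949069528753 med [0.5019709  0.08797991]
plate 6281 ((0.5060408711433411, -0.22478735446929932), (0.3168918490409851, 0.18008969724178314), 86.2287826538086) medz 0.022385956825843628 med [ 0.48199153 -0.20918751]
tub0 768 ((0.5518138408660889, -0.12403398007154465), (0.07078422605991364, 0.06993117183446884), 12.636013984680176) medz 0.09232123169412607 med [ 0.55039155 -0.12589695]
((0.5502505898475647, -0.12784448266029358), 0.03953
[... 288 characters left out ...]
221980333328247), (0.06989891827106476, 0.07106965780258179), 27.314037322998047) medz 0.09213121655909506 med [ 0.5376121 -0.3222676]
((0.5408135056495667, -0.3230440318584442), 0.03979496657848358)
ring 41 ((0.4559555649757385, -0.21853139996528625), (0.02883470058441162, 0.028133941814303398), 58.706512451171875) medz 0.02261281746012632 med [nan nan]
thermo side 400 ((0.5185912847518921, 0.08197830617427826), (0.0471067950129509, 0.09936843067407608), 53.53190612792969) medz 0.16442013400490757 med [0.49692595 0.08937402]
tower side 630 ((0.5680509209632874, 0.24027875065803528), (0.3725626766681671, 0.1643311083316803), 79.2451171875) medz 0.07668012174995209 med [0.50982916 0.08079909]
```

View pics/crop.png

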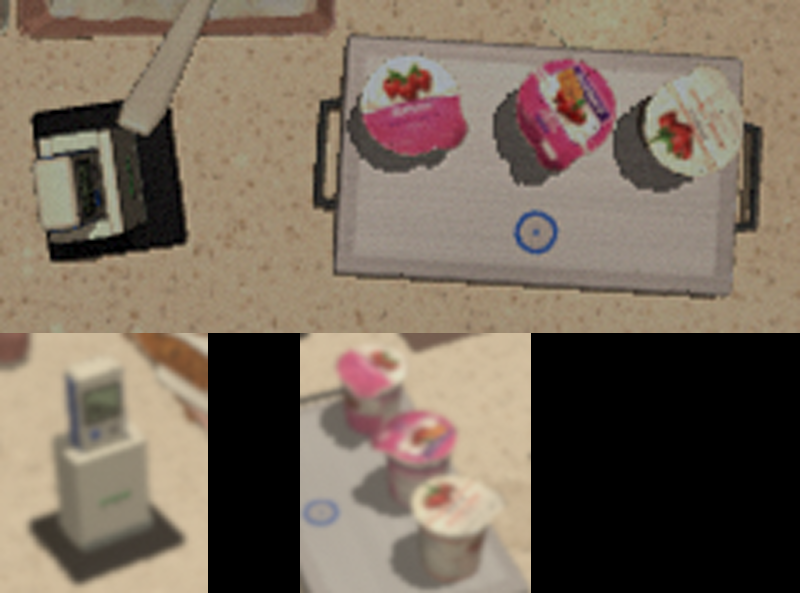

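White tub confirmed at (423,228), with no magenta on its lid. The screen faces image right (world −y). A spoon handle ends close to the dock at about (255,227), so I'll locate the thermometer and the spoon precisely.

```bash
cat > rel.py <<'E'
from h import *
def rel(p,R=None):
    s=ctrl.get_state();R0=Ro.from_rotvec(s['tool_rot']).as_matrix()
    print('t',s['time'],'pos',np.round(s['position'],4),'tz',R0[:,2].round(3),'ty',R0[:,1].round(3),'shift mm',(1000*R0.T@(np.array(p)-s['position'])).round(1))
    if R is not None: print('turn deg',np.degrees(Ro.from_matrix(R0.T@R).as_rotvec()).round(2))
def down(yaw): # tool y at yaw (deg), z down
    a=np.radians(yaw);y=np.array([np.cos(a),np.sin(a),0]);z=np.array([0,0,-1.]);return np.stack([np.cross(y,z),y,z],1)
E
python3 - <<'E'
from rel import *
f=load('top');W=cloud(f);z=W[...,2];v,u=np.indices(z.shape)
for vv in range(226,268,4): print(vv,[ '%3d'%(1000*q) if q==q else '---' for q in z[vv,224:276:2]])
m=(u>220)&(u<252)&(v>225)&(v<268)&(z>.175)&(z<.2)
m=cv2.morphologyEx(m.astype(np.uint8),cv2.MORPH_OPEN,np.ones((3,3)))>0
n,l,st,c=cv2.connectedComponentsWithStats(m.astype(np.uint8));print(st)
for i in range(1,n):
    p=W[l==i];print(cv2.minAreaRect(p[:,:2].astype(np.float32)),p.mean(0))
m=(u>222)&(u<275)&(v>200)&(v<240)&(z>.125);p=W[m&(u>252)]
print('spoon',p.min(0),p.max(0), p[np.argsort(p[:,0])[:6]])
rel([.5,.1,.3],down(7.5))
E
```

```text
226 ['  0', ' 13', ' 11', ' 12', ' 14', ' 13', ' 14', '  9', ' 14', ' 15', ' 13', ' 13', ' 13', '194', '198', '200', '198', '196', '191', '192', ' 12', '  7', ' -3', '  1', '  0', '  0']
230 ['  0', ' 11', ' 11', ' 12', ' 13', ' 10', ' 11', '112', '112', '109', '108', '114', '109', ' 84', ' 56', ' 33', ' 10', '195', ' 10', '  9', ' 12', ' 10', '  1', '  1', ' -1', '  0']
234 ['  0', ' 11', '111', '111', '114', '109', '112', '109', '113', '112', ' 80', '113', '109', ' 91', ' 66', ' 39', ' 13', ' 12', '  9', ' 12', ' 12', ' 14', '  4', '  0', '  0', '  0']
238 ['  0', '185', '184', '185', '188', '187', '184', '170', '150', '125', '107', '112', '112', ' 97', ' 74', ' 44', ' 22', ' 15', ' 10', ' 12', ' 11', ' 13', '  0', '  2', '  1', ' -1']
242 [' -3', '187', '187', '189', '188', '189', '187', '173', '162', '135', '113', '111', '114', '106', ' 77', ' 54', ' 24', '  8', '  8', ' 12', ' 14', ' 12', '  6', '  1', '---', '  1']
246 [' -1', '187', '187', '186', '187', '186', '185', '178', '166', '146', '117', '111', '111', '110', ' 89', ' 60', ' 30', '  8', '  7', ' 10', ' 13', ' 11', ' 10',
[... 915 characters left out ...]
' -1', ' -1', ' -2', ' -3', '  3', '  0']
[[     0      0    640    400 255708]
 [   225    237     15     23    292]]
((0.49793675541877747, 0.10117339342832565), (0.046619173139333725, 0.026651278138160706), 4.3096022605896) [0.4983279  0.10019702 0.1860747 ]
spoon [0.5350234  0.01889218 0.1379862 ] [0.59747939 0.05698264 0.2019664 ] [[0.5350234  0.04473029 0.19587476]
 [0.53502939 0.04253454 0.19680719]
 [0.53506413 0.04654966 0.19726146]
 [0.53703037 0.04077161 0.19500743]
 [0.53710419 0.04226998 0.19847094]
 [0.53712611 0.05071231 0.19682151]]
t 0.1 pos [0.2534 0.598  0.2216] tz [-0.001 -0.002 -1.   ] ty [ 0.39   0.921 -0.002] shift mm [-421.3 -362.5  -77.8]
turn deg [-0.09  0.06 59.54]
```

Measured: thermometer at (0.498, 0.100), yaw about 5°, and the spoon end at (0.535, 0.044–0.057, z 0.2). The gripper clears the spoon. First I'll turn and rise.

```bash
python3 -m handwheel '[[0.087,0,0,-0.016,0,0,10],[0.087,0,0,-0.016,0,0,10],[0.087,0,0,-0.016,0,0,10],[0.087,0,0,-0.016,0,0,10],[0.087,0,0,-0.016,0,0,10],[0.087,0,0,-0.016,0,0,10]]'; python3 -c "
from rel import *
rel([.498,.1005,.31],down(5.5))"
```

```text
time: 0.85
position: [0.2535, 0.5983, 0.3184]
tool_rot: [2.087, 2.347, -0.002]
ft_force: [0.3, 0.1, 0.1]
grip_width: 0.999
grip_force: 0.0
t 0.85 pos [0.2535 0.5983 0.3184] tz [-0.    -0.001 -1.   ] ty [ 0.993  0.117 -0.   ] shift mm [-522.9  184.7    8.9]
turn deg [-0.03  0.06  1.21]
```

```bash
python3 -m handwheel '[[0.087,-0.05,0.018,0.001,0,0,0],[0.087,-0.05,0.018,0.001,0,0,0],[0.087,-0.05,0.018,0.001,0,0,0],[0.087,-0.05,0.018,0.001,0,0,0],[0.087,-0.05,0.018,0.001,0,0,0],[0.087,-0.05,0.018,0.001,0,0,0],[0.087,-0.05,0.018,0.001,0,0,0],[0.087,-0.05,0.018,0.001,0,0,0],[0.087,-0.05,0.018,0.001,0,0,0],[0.087,-0.05,0.018,0,0,0,1.2],[0.087,-0.02,0.004,0,0,0,0],[0.087,0,0,0,0,0,0]]'; python3 - <<'E'
from rel import *
grab('wrist','w1.png');f=load('wrist');W=cloud(f);z=W[...,2]
m=(z>.175)&(z<.195)&(np.hypot(W[...,0]-.498,W[...,1]-.1)<.045)
m=cv2.morphologyEx(m.astype(np.uint8),cv2.MORPH_OPEN,np.ones((3,3)))
n,l,st,c=cv2.connectedComponentsWithStats(m)
for i in range(1,n):
    if st[i,4]>100:
        p=W[l==i];print(st[i],cv2.minAreaRect(p[:,:2].astype(np.float32)),np.median(p,0))
rel([.498,.1005,.145],down(5.5))
print(ctrl.get_state()['joint_positions'])
E
```

```text
time: 2.35
position: [0.4997, 0.1029, 0.3093]
tool_rot: [-2.11, -2.327, 0.001]
ft_force: [-0.2, 0.6, -0.3]
grip_width: 0.999
grip_force: 0.0
[ 299  181   44   26 1027] ((0.49752506613731384, 0.09992379695177078), (0.0469076931476593, 0.026222657412290573), 7.220495700836182) [0.4976815  0.10227456 0.18684793]
t 2.4 pos [0.4993 0.105  0.3093] tz [-0.001  0.001 -1.   ] ty [ 0.995  0.101 -0.001] shift mm [ -4.4  -1.6 164.3]
turn deg [-0.03 -0.03  0.28]
[-0.75998324 -0.02305938  0.49571447  1.66733745  0.01031107  1.49504778
 -0.16420824]
```

View pics/w1.png

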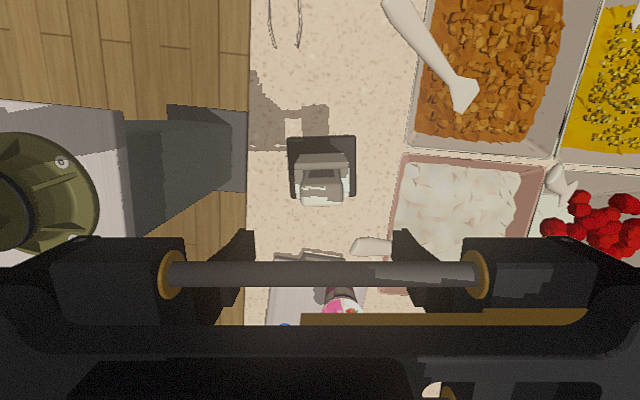

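The wrist view shows the dock at (320,175), centred between the fingers, and the spoon end at (375,245), off to one side. It confirms the fit at (0.4975, 0.100). Descending.

```bash
python3 -m handwheel '[[0.087,-0.004,-0.002,0.03,0,0,-0.7],[0.087,0,0,0.04,0,0,0],[0.087,0,0,0.02,0,0,0],[0.087,0,0,0,0,0,0],[0.087,0,0,0,0,0,0]]'; python3 -c "
from rel import *
rel([.4975,.1003,.145],down(6.3))"
```

```text
time: 3.02
position: [0.4982, 0.1019, 0.2205]
tool_rot: [2.089, 2.346, 0.002]
ft_force: [0.5, 0.1, 0.2]
grip_width: 0.999
grip_force: 0.0
t 3.025 pos [0.4982 0.1019 0.2205] tz [ 0.001  0.001 -1.   ] ty [0.993 0.116 0.001] shift mm [-1.6 -1.  75.5]
turn deg [ 0.07 -0.03  0.34]
```

```bash
python3 -m handwheel '[[0.087,-0.0015,-0.001,0.03,0,0,0],[0.087,0,0,0.03,0,0,0],[0.087,0,0,0.015,0,0,0],[0.087,0,0,0,0,0,0],[0.045,0,0,0,0,0,0],[0.03,0,0,0,0,0,0],[0.03,0,0,0,0,0,0],[0.03,0,0,0,0,0,0],[0.03,0,0,0,0,0,0]]' 30; python3 -c "
from rel import *
rel([.4975,.1003,.145],down(6.3))"
```

```text
time: 4.15
position: [0.4974, 0.0991, 0.1447]
tool_rot: [2.091, 2.344, 0.001]
ft_force: [0.3, -0.5, -2.7]
grip_width: 0.529
grip_force: 29.8
t 4.15 pos [0.4974 0.0991 0.1447] tz [ 0.001  0.    -1.   ] ty [0.994 0.114 0.001] shift mm [ 1.2  0.3 -0.3]
turn deg [ 0.04 -0.01  0.24]
```

```bash
python3 -m handwheel '[[0.03,0,0,-0.01,0,0,0],[0.03,0,0,-0.02,0,0,0],[0.03,0,0,-0.025,0,0,0],[0.03,0,0,-0.03,0,0,0],[0.03,0,0,-0.03,0,0,0],[0.03,0,0,-0.03,0,0,0],[0.03,0,0,-0.02,0,0,0],[0.03,0,0,-0.005,0,0,0],[0.03,0,0,0,0,0,0],[0.03,0,0,0,0,0,0]]'; python3 - <<'E'
from rel import *
grab('side');f=load('side')
cv2.imwrite('pics/s2.png',cv2.resize(f['im'][60:300,200:440],(600,600)))
rel([.456,-.2185,.21],down(6.3))
f=load('top');hsv=cv2.cvtColor(f['im'],cv2.COLOR_BGR2HSV);v,u=np.indices(hsv.shape[:2])
m=(u>360)&(u<392)&(v>248)&(v<275)&(hsv[...,0]>95)&(hsv[...,0]<130)&(hsv[...,1]>90)
W=cloud(f);print(np.nanmean(W[m],0), cv2.minEnclosingCircle(W[m][~np.isnan(W[m][:,0])][:,:2].astype(np.float32)))
g=load('side');hs=cv2.cvtColor(g['im'],cv2.COLOR_BGR2HSV)
m=(u>297)&(u<318)&(v>263)&(v<280)&(hs[...,0]>95)&(hs[...,0]<130)&(hs[...,1]>70);W=cloud(g);print(np.nanmedian(W[m],0),m.sum())
E
```

```text
time: 5.4
position: [0.4966, 0.0989, 0.3135]
tool_rot: [-2.091, -2.344, 0.003]
ft_force: [-0.3, -0.8, -2.3]
grip_width: 0.527
grip_force: 29.8
t 5.45 pos [0.4966 0.0989 0.3135] tz [-0.002 -0.001 -1.   ] ty [ 0.993  0.114 -0.002] shift mm [-310.7  -76.3  103.8]
turn deg [-0.1   0.03  0.24]
[ 0.45656091 -0.2191799   0.0225667 ] ((0.45676901936531067, -0.21911919116973877), 0.015879852697253227)
[nan nan nan] 0
  return np.nanmean(a, axis, out=out, keepdims=keepdims)
```

View pics/s2.png

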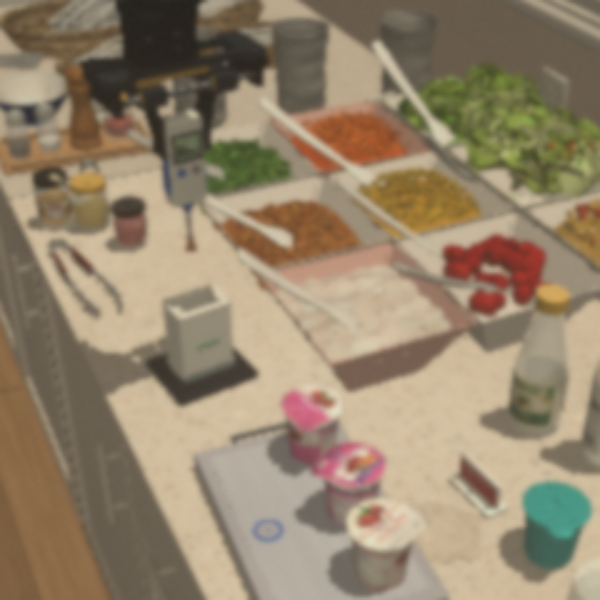

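The side view shows the thermometer hanging upright in the gripper at crop (185,165), clear of the dock at (200,330). Moving over the check ring.

```bash
python3 -m handwheel '[[0.03,-0.02,-0.005,0,0,0,0],[0.03,-0.04,-0.01,0,0,0,0],[0.03,-0.045,-0.01,0,0,0,0],[0.03,-0.045,-0.01,0.01,0,0,0],[0.03,-0.045,-0.01,0.01,0,0,0],[0.03,-0.045,-0.01,0.01,0,0,0],[0.03,-0.04,-0.01,0.02,0,0,0],[0.03,-0.02,-0.007,0.02,0,0,0],[0.03,-0.01,-0.004,0.02,0,0,0],[0.03,0,0,0,0,0,0],[0.03,0,0,0,0,0,0],[0.03,0,0,0,0,0,0]]'; python3 - <<'E'
from rel import *
grab('side');grab('top');f=load('side')
cv2.imwrite('pics/s3.png',cv2.resize(f['im'][150:310,230:400],(637,600),interpolation=cv2.INTER_CUBIC))
rel([.4567,-.219,.151],down(6.3))
E
```

```text
time: 6.95
position: [0.4576, -0.2172, 0.2254]
tool_rot: [2.089, 2.345, 0.002]
ft_force: [0.5, 0.8, -2.2]
grip_width: 0.531
grip_force: 29.8
t 7.05 pos [ 0.4575 -0.2172  0.2252] tz [ 0.001  0.    -1.   ] ty [0.993 0.115 0.001] shift mm [-1.7 -1.1 74.2]
turn deg [0.07 0.01 0.3 ]
```

View pics/s3.png

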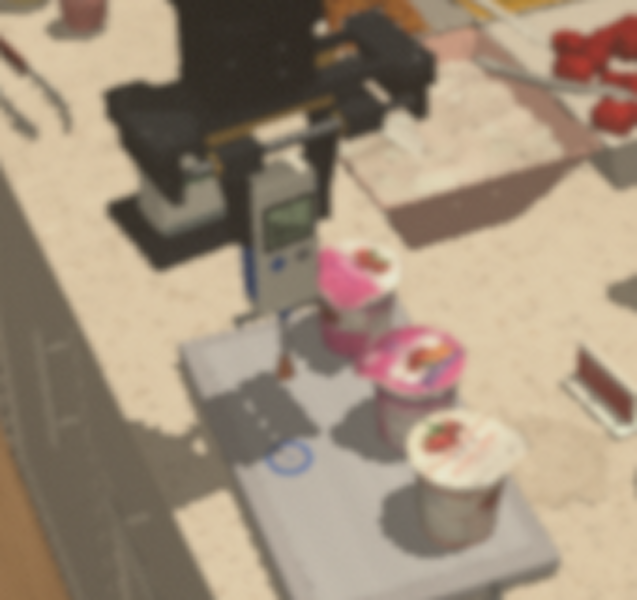

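The foot at crop (286,372) hangs straight above the ring at (290,458). I'll descend to just above contact.

```bash
python3 -m handwheel '[[0.03,-0.002,-0.001,0.02,0,0,0],[0.03,0,0,0.025,0,0,0],[0.03,0,0,0.015,0,0,0],[0.03,0,0,0.008,0,0,0],[0.03,0,0,0.002,0,0,0],[0.03,0,0,0,0,0,0],[0.03,0,0,0,0,0,0]]'; python3 - <<'E'
from rel import *
f=load('side')
for p in ([.4575,-.2172,.0963],[.4567,-.219,.022]):
    q=f['K']@(f['R']@np.array(p)+f['t']);q=q[:2]/q[2];print(q,(q-[230,150])*[637/170,600/160])
rel([.4567,-.219,.151]);print(ctrl.get_state()['ft_force'])
E
```

```text
time: 7.92
position: [0.4566, -0.2199, 0.1552]
tool_rot: [2.091, 2.344, 0.001]
ft_force: [-0.8, -0.1, -2.1]
grip_width: 0.531
grip_force: 29.8
[305.61692687 251.28993573] [283.34107305 379.83725897]
[306.4478169  272.59208445] [286.45446686 459.72031667]
t 7.925 pos [ 0.4566 -0.2199  0.1552] tz [ 0.001 -0.    -1.   ] ty [0.993 0.114 0.001] shift mm [0.9 0.2 4.2]
[-0.75189431 -0.0694596  -2.07201766]
```

```bash
python3 -m handwheel '[[0.03,0,0,0.002,0,0,0],[0.03,0,0,0.002,0,0,0],[0.03,0,0,0.002,0,0,0],[0.03,0,0,0.002,0,0,0],[0.03,0,0,0.001,0,0,0],[0.03,0,0,0,0,0,0],[0.03,0,0,0,0,0,0]]'
```

```text
time: 8.8
position: [0.4563, -0.2198, 0.1457]
tool_rot: [2.091, 2.344, 0.0]
ft_force: [-0.6, -0.2, 0.5]
grip_width: 0.529
grip_force: 29.8
```

Contact force is about 2.7 N. I'll press 1.5 mm more and hold.

```bash
python3 -m handwheel '[[0.03,0,0,0.0015,0,0,0],[0.03,0,0,0,0,0,0],[0.03,0,0,0,0,0,0],[0.03,0,0,0,0,0,0],[0.03,0,0,0,0,0,0],[0.03,0,0,0,0,0,0],[0.03,0,0,0,0,0,0],[0.03,0,0,0,0,0,0],[0.03,0,0,0,0,0,0],[0.03,0,0,0,0,0,0],[0.03,0,0,0,0,0,0],[0.03,0,0,0,0,0,0]]'
```

```text
time: 10.3
position: [0.4562, -0.2197, 0.1441]
tool_rot: [2.091, 2.344, 0.0]
ft_force: [1.3, 0.6, 1.6]
grip_width: 0.529
grip_force: 29.8
```

Pressed at about 3.7 N for over 1.3 s. Now lifting and moving over the white lid.

```bash
python3 -m handwheel '[[0.03,0,0,-0.015,0,0,0],[0.03,0,0,-0.03,0,0,0],[0.03,0,0,-0.035,0,0,0],[0.03,0,0,-0.035,0,0,0],[0.03,0,0,-0.025,0,0,0],[0.03,0,0,-0.005,0,0,0],[0.03,0,0,0,0,0,0]]'; python3 - <<'E'
from rel import *
for n in('top','side'):
    f=load(n) if n=='side' else np.load('last_top.npz');W=cloud(f)
    m=(W[...,2]>.087)&(W[...,2]<.097)&(np.hypot(W[...,0]-.538,W[...,1]+.322)<.045)
    p=W[m][:,:2].astype(np.float32);print(n,m.sum(),cv2.minAreaRect(p),np.median(p,0))
rel([.538,-.3225,.235])
E
```

```text
time: 11.18
position: [0.4556, -0.2196, 0.2885]
tool_rot: [-2.091, -2.344, 0.001]
ft_force: [0.3, 0.4, -2.8]
grip_width: 0.526
grip_force: 29.8
top 661 ((0.5410013794898987, -0.3254873752593994), (0.06387102603912354, 0.07707442343235016), 88.8442611694336) [ 0.53963083 -0.32591158]
side 503 ((0.5381531715393066, -0.3213476240634918), (0.06995391100645065, 0.07144948095083237), 27.19368553161621) [ 0.5378045  -0.32501012]
t 11.175 pos [ 0.4556 -0.2196  0.2885] tz [-0.001  0.    -1.   ] ty [ 0.994  0.114 -0.001] shift mm [-111.6   70.2   53.4]
```

```bash
python3 -m handwheel '[[0.03,-0.02,0.012,0,0,0,0],[0.03,-0.035,0.022,0,0,0,0],[0.03,-0.035,0.022,0,0,0,0],[0.03,-0.02,0.012,0,0,0,0],[0.03,-0.002,0.002,0.01,0,0,0],[0.03,0,0,0.02,0,0,0],[0.03,0,0,0.02,0,0,0],[0.03,0,0,0.003,0,0,0],[0.03,0,0,0,0,0,0],[0.03,0,0,0,0,0,0]]'; python3 - <<'E'
from rel import *
grab('side');f=load('side')
cv2.imwrite('pics/s4.png',cv2.resize(f['im'][170:310,270:410],(600,600),interpolation=cv2.INTER_CUBIC))
rel([.538,-.3225,.221],down(6.3));print(ctrl.get_state()['joint_positions'])
E
```

```text
time: 12.42
position: [0.5388, -0.3231, 0.237]
tool_rot: [2.09, 2.344, 0.001]
ft_force: [0.3, -0.8, -1.3]
grip_width: 0.529
grip_force: 29.9
t 12.475 pos [ 0.5388 -0.3232  0.237 ] tz [ 0.002 -0.    -1.   ] ty [0.993 0.114 0.002] shift mm [ 0.8 -0.8 16. ]
turn deg [0.09 0.04 0.25]
[-0.24352548  0.37648741  0.96588548  1.51826685 -0.31209621  1.40867843
  0.8537969 ]
```

View pics/s4.png

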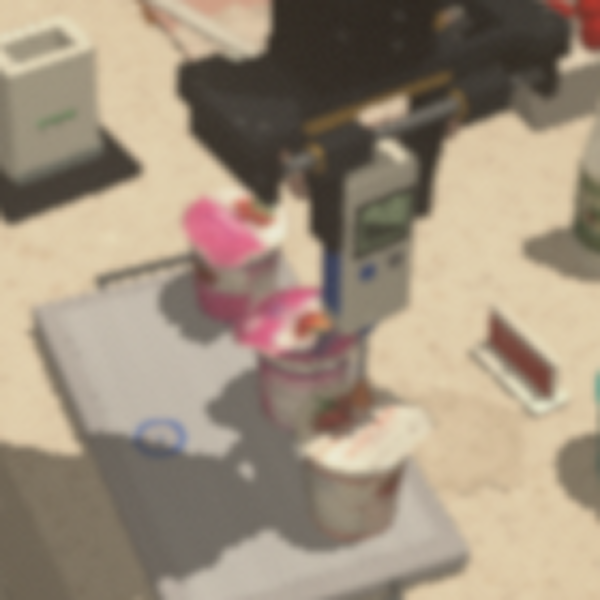

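The foot at crop (362,395) is just above the middle of the white lid at (367,430). Pressing gently.

```bash
python3 -m handwheel '[[0.03,0.001,-0.001,0.006,0,0,0],[0.03,0,0,0.004,0,0,0],[0.03,0,0,0.003,0,0,0],[0.03,0,0,0.002,0,0,0],[0.03,0,0,0.002,0,0,0],[0.03,0,0,0.002,0,0,0],[0.03,0,0,0.001,0,0,0],[0.03,0,0,0,0,0,0],[0.03,0,0,0,0,0,0]]'
```

```text
time: 13.6
position: [0.5374, -0.3222, 0.2163]
tool_rot: [2.091, 2.344, 0.0]
ft_force: [-1.1, -0.9, 0.7]
grip_width: 0.526
grip_force: 29.9
```

```bash
python3 -m handwheel '[[0.03,0,0,0.0015,0,0,0],[0.03,0,0,0,0,0,0],[0.03,0,0,0,0,0,0],[0.03,0,0,0,0,0,0],[0.03,0,0,0,0,0,0],[0.03,0,0,0,0,0,0],[0.03,0,0,0,0,0,0],[0.03,0,0,0,0,0,0],[0.03,0,0,0,0,0,0],[0.03,0,0,0,0,0,0],[0.03,0,0,0,0,0,0],[0.03,0,0,0,0,0,0]]'; python3 -m handwheel '[[0.03,0,0,-0.01,0,0,0],[0.03,0,0,-0.03,0,0,0],[0.03,0,0,-0.03,0,0,0],[0.03,0,0,-0.03,0,0,0],[0.03,0,0,-0.03,0,0,0],[0.03,0,0,-0.02,0,0,0],[0.03,0,0,0,0,0,0]]'
```

```text
time: 15.1
position: [0.5374, -0.3221, 0.2145]
tool_rot: [2.091, 2.344, 0.0]
ft_force: [0.2, -0.2, 1.6]
grip_width: 0.526
grip_force: 29.9
time: 15.98
position: [0.5376, -0.3227, 0.3659]
tool_rot: [2.09, 2.342, 0.001]
ft_force: [-0.0, 0.4, -2.4]
grip_width: 0.527
grip_force: 29.9
```

```bash
python3 -m handwheel '[[0.03,0,0,-0.01,0,-6,0],[0.03,0,0,-0.01,0,-8,0],[0.03,0,0,-0.01,0,-8,0],[0.03,0,0,-0.01,0,-8,0],[0.03,0,0,0,0,0,0]]'; python3 -c "
from rel import *
rel([.5,-.3,.4]);print(ctrl.get_state()['joint_positions'])"
```

```text
time: 16.6
position: [0.5381, -0.3092, 0.4008]
tool_rot: [1.796, 2.036, -0.478]
ft_force: [0.6, 1.4, -2.5]
grip_width: 0.528
grip_force: 29.9
t 16.6 pos [ 0.5381 -0.3092  0.4008] tz [ 0.06  -0.492 -0.869] ty [ 0.992  0.124 -0.002] shift mm [ 12.5 -36.7  -6.1]
[-0.82256808  0.02156839  1.04708556  1.55306911  0.47310888  1.40849532
  0.31033938]
```

```bash
python3 -m handwheel '[[0.03,0,0,0,0,-8,0],[0.03,0,0,0,0,-8,0],[0.03,0,0,0,0,-8,0],[0.03,0,0,0,0,-4,0],[0.03,0,0,0,0,0,0],[0.03,0,0,0,0,0,0],[0.03,0,0,0,0,0,0]]'; python3 - <<'E'
from rel import *
grab('side');grab('top')
a=cv2.resize(load('side')['im'][60:310,180:430],(400,400));b=cv2.resize(load('top')['im'][100:300,260:460],(400,400))
cv2.imwrite('pics/end.png',np.hstack([a,b]))
rel([.5,-.3,.4]);s=ctrl.get_state();print(s['joint_positions'],abs(s['qd']).max())
R=Ro.from_rotvec(s['tool_rot']).as_matrix();print('tip',s['position']+.129*R[:,2],'screen-up deg',np.degrees(np.arccos(-R[2,0])))
f=load('top');W=cloud(f)
for c in((.551,-.126),(.5475,-.2315),(.538,-.322)):
    m=(W[...,2]>.087)&(W[...,2]<.1)&(np.hypot(W[...,0]-c[0],W[...,1]-c[1])<.05);p=W[m][:,:2].astype(np.float32)
    print(m.sum(),cv2.minAreaRect(p) if len(p) else 0)
E
```

```text
time: 17.48
position: [0.536, -0.3165, 0.404]
tool_rot: [1.504, 1.68, -0.831]
ft_force: [0.4, 0.6, -1.1]
grip_width: 0.525
grip_force: 29.9
t 17.575 pos [ 0.5363 -0.3158  0.4039] tz [ 0.096 -0.842 -0.531] ty [0.994 0.112 0.001] shift mm [ 13.7 -34.3 -14.7]
[-0.93560294 -0.03893469  0.88435757  1.82618852  1.06251154  1.40378979
 -0.16998251] 0.008570579438547204
tip [ 0.54863892 -0.42439816  0.33539592] screen-up deg 32.0671690083837
428 ((0.5672575235366821, -0.12213576585054398), (0.04039231315255165, 0.07027758657932281), 6.812658309936523)
233 ((0.5682731866836548, -0.23484033346176147), (0.06819691509008408, 0.03073294274508953), 79.83212280273438)
30 ((0.5511721968650818, -0.32105642557144165), (0.011953473091125488, 0.021623944863677025), 37.05571365356445)
```

View pics/end.png

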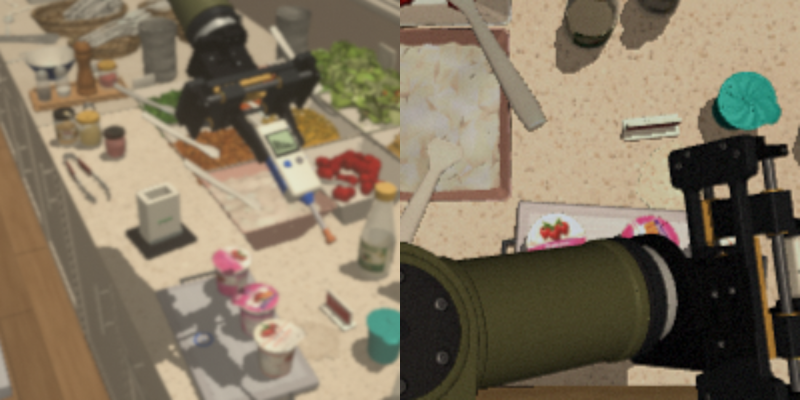

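The picture shows the thermometer held with its screen up, 32° from vertical, and its tip at z 0.335 m. The tubs are standing undisturbed and the arm is still, so I'm handing in.

```bash
python3 -c "
from bench import ctrl
print(ctrl.close_job())"
```

```text
the job is handed in; nothing more can be done
None
```

I pressed the thermometer onto the plate's check spot and then the white lid, holding each for over a second at about 4 N. I handed the job in with it still gripped, about 34 cm up at its lowest point and screen up; no verdict came back.

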